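# Rebuild the spice mill's disc pack

### The arm

A 6-joint arm with a two-finger parallel gripper is mounted at the origin on the work surface; the furniture and walls round the work are solid. World frame = base frame: x ahead of the robot, y to its left, z up, the work surface at z = 0. Lengths are in mm, angles in rad, forces in N, time in s.
With the tool pointing down it reaches from about 275 to 750 mm from the base axis. Payload 10.2 kg.
Tool frame: the origin (TCP) lies at the very end of the fingers, on their centre line; the grasp point (between the pads) lies 19 mm behind it; z points along the fingers, y is the line along which they close (so a half turn about z gives the same grasp; the last joint's range is limited). The gripper opens to 85 mm and grips with 20 to 120 N. Pads are 22 mm wide; open, the fingers measure 114 mm over their backs; the gripper's body (76 mm by 85 mm) begins 54 mm behind the grasp point. The pads swing forward as they close: fully open they stand 13 mm farther back than shut.
Start: joints at [0.97, 0.313, 1.498, -0, 1.331, -0.223], TCP at [193.673, 487.977, 231.294] pointing down, gripper open.
Joint ranges: [-2.94, 2.94], [-0.97, 2.17], [0.19, 2.56], [-1.23, 4.37], [0.02, 3.11], [-2.88, 2.88]. Speed limits (rad/s): [2.39, 2.39, 3.01, 3.14, 3.14, 3.14].

### API

Orientations are given as a unit quaternion [w, x, y, z].
In Python, from rig import * gives the robot as it stands. The module is installed in compiled form; this text tells all that it offers.
- The arm moves only by the shell command python3 -m crank 'ROWS' [FORCE]. ROWS is JSON, a list that holds one entry, the list of rows, each a list of 7 numbers: the shift along the tool's x, y, z in units of 25 mm (1.0 is 25 mm), then the turn, a rotation vector about the tool's x, y, z in units of 8 degrees (1.0 is 8 degrees), then the finger opening in mm, from 0 to 85.4. A call has exactly 8 rows; each row shifts and turns the commanded pose from where the row before left it, along the tool's axes as they then stand; what a row does not reach is not made up. A row lasts 1/10 s, in which the tool goes at most 50 mm and 8.59 degrees, less where a joint would pass 70% of its speed; a pose out of reach is approached as far as the arm can. A call is refused whole if a number of a shift passes 1 or a number of a turn 1, either way. A call with a gripper value outside its range is refused whole. The fingers move at their own pace and stop on an object; FORCE is the grip in N (left out, the last holds). Time passes only in rows, so rows that do not move let the fingers close, or fill a call up. It gives the time, the measured TCP pose, the force, the opening and the grip force at its end, in the units of the state.
- sense(): the state, without advancing time (a new reading comes with each control period).
- capture(name): name is "scene" or "side" or "wrist"; returns the picture (384x512x3 uint8, blue, green, red); there is no depth.
- camera_model(name): a dict with "fx", "fy", "cx", "cy" (pixels), "world_from_camera" (4x4, takes a point from camera to world coordinates); the wrist camera has in their place "T_tool_cam" (4x4, takes a point from camera to tool coordinates, whose origin is the TCP and whose axes are the flange's). Camera axes: x right, y up, looking along -z (the intrinsics and any distortion apply to the point x, -y, -z); pixel columns grow to the right and rows downward; lengths in mm; the calibration is good to about 2 mm. A picture is of the moment at which its call begins: read the wrist's pose just before it. camera_model takes no time and is no camera call.
- finish_job(): hands the job in; it is judged then, once.
The state is a dict: "time_s": time; "joints": joint angles; "dq": joint speeds; "tau": joint torques, N m; "eef_pos": TCP position; "ee_rot": TCP orientation; "force": force on the tool from outside, world axes, zero at the start; "wrist_torque": the same for the moment, N m; "grip_width": opening from 0.0 (shut) to 1.0 (fully open); "grip_force": force on a finger pad.
Only numpy, scipy, OpenCV 4.12 (cv2) and the standard library are available. Lean on these libraries where they do the work, as an engineer would, in place of code of your own. Each camera call takes 0.05 s, during which the arm holds its last target. There are 200 camera calls.

### The job

Put the table spice mill's disc pack back together on its splined hub: first the dark grinding disc with its tab to the side of the red mark on the foot, as nearly towards it as the splines allow, then the copper separator plate on top of it with its tab to the opposite side. Feel for the splines with light pressure, turning each plate until it drops over them, and slide it fully home and flat without forcing it; let go of both and leave the other things on the table where they stand.

Things in the scene. Friction and masses are not known exactly. Their poses are not given: they have to be found in the camera images.
- mill_foot: Spice mill's foot, fixed to the table: dark round foot 100 mm wide, 16 mm high, on it an aluminium pedestal 49 mm wide, flat top at z = 45 mm. Origin: centre of the underside; z up; the red mark is at -x. A coaxial splined hub rises from the pedestal. More than 35 N between a plate and the foot or hub does damage.
- mill_foot_seat (a point): Centre of the pedestal's flat top (45 mm above the table), on the hub's axis; the lower plate rests here. The hub is sprung: pressed, it sinks up to 6 mm (about 4 N to start, 1 N more per mm), then stops hard; it springs back up when let go.
- spline_tops (a point): Point on the hub's axis, 71 mm above the table, level with the tops of its four brass splines (hub not pressed). Splines: 9.8 mm wide, reaching 19 mm from the axis, 90 deg apart, along the foot's x and y turned by an unmeasured angle of up to 35 deg either way; plates fit with 4 to 5 deg of play either way. The hub turns only stiffly (0.18 N m), within those 35 deg.
- hub_nose (a point): Top of the hub on its axis, 88 mm above the table: round steel core, 27 mm in diameter up to 79 mm, then a cone to 12 mm diameter, which centres a plate before it meets the splines.
- grinding_disc: Grinding disc, dark steel with fine radial ribs on top. Octagonal ring 10 mm thick, 56 mm across the flats, about 90 g. Origin: centre of its underside; z up; +x points to its one outer tab (14 mm wide). Grip the flats at +y and -y.
- grinding_disc_tab (a point): End of the grinding disc's tab, 46 mm from its centre, mid thickness. The ring's opening has four inward teeth 45, 135, 225, 315 deg from the tab (12.6 mm wide, faces 15 mm from the centre); the notches for the splines lie between, at 0, 90, 180, 270 deg, reaching out to 20.5 mm.
- separator_plate: Separator plate, smooth, copper coloured, same shape as the disc. Octagonal ring 10 mm thick, 56 mm across the flats, about 90 g. Origin: centre of its underside; z up; +x points to its one outer tab (14 mm wide). Grip the flats at +y and -y.
- separator_plate_tab (a point): End of the separator plate's tab, 46 mm from its centre, mid thickness. The ring's opening has four inward teeth 45, 135, 225, 315 deg from the tab (12.6 mm wide, faces 15 mm from the centre); the notches for the splines lie between, at 0, 90, 180, 270 deg, reaching out to 20.5 mm.
- salt_shaker: glass salt shaker with a grey cap, 44 x 44 x 90 mm, bystander; origin at the centre of its underside, z up.
- tumbler: clear stemless tumbler, 84 mm wide, 85 mm high, bystander; origin at the centre of its underside, z up.
- toothpicks: green pot of toothpicks, 38 mm wide, 72 mm high, bystander; origin at the centre of its underside, z up.
- lime: green lime about 50 mm across, bystander; origin at the centre of its underside, z up.
Things that resemble listed ones, but are neither listed nor needed, are in the scene too. Of the things that look like the grinding_disc, take the one that is nearest to the robot's base at the start.

How it is judged (in metres and radians):
On the way, in this order (a step that is already met when the one before it is completed fails the run):
1. the grinding disc sits fully home on the pedestal, tab towards the red mark (z of grinding_disc in the frame of mill_foot between 0.043 and 0.047 m and horizontal distance between grinding_disc and mill_foot below 0.003 m and angle between grinding_disc's own z axis and vertical below 0.07 rad and x of grinding_disc_tab in the frame of mill_foot below -0.032 m), for 0.2 s.
2. the separator plate sits fully home on the grinding disc, tab to the opposite side (all of step 1 and z of separator_plate in the frame of mill_foot between 0.053 and 0.057 m and horizontal distance between separator_plate and mill_foot below 0.003 m and angle between separator_plate's own z axis and vertical below 0.07 rad and x of separator_plate_tab in the frame of mill_foot above 0.032 m), for 0.2 s.
At the end, for the whole second after the job is handed in: Grinding disc flat on the pedestal (underside 45 mm up, tab to the red mark), separator flat on it (55 mm, tab opposite), both over the splines: 2 mm in height, 3 mm off the axis, 4 deg of level; tab ends at least 32 mm to their side of the axis; at rest (all of step 2 and linear speed of each of grinding_disc, separator_plate below 0.02 m/s); the robot touches nothing.
It fails at once if a plate presses on the mill foot or hub, or on the other plate, with more than 35 N (contact force between any of grinding_disc, separator_plate and mill_foot above 35 N or contact force between grinding_disc and separator_plate above 35 N).
It fails at once if the gripper or arm pushes the mill foot or hub with more than 35 N (contact force between any of the fingers, the arm and mill_foot above 35 N).
It fails at once if a bystander is moved by more than 20 mm (distance of any of salt_shaker, tumbler, toothpicks, lime from where it was at the start of the episode above 0.02 m).
It also fails if it takes over 72 s, if anything falls off the work surface, if the arm or the gripper's body presses on something with over 40 N, if the wrist force passes 120 N, or if a joint passes its speed limit or range.

## Working session

There is one attempt and no reset: what is moved stays moved. The work goes in short steps, Python scripts to look and compute and a shell command to move; the robot and the scene stay as the last step left them, time stands still between calls to the robot, and variables do not carry over. Pictures are saved under pics/ and viewed, at most 10 in all, crops included, and the job is handed in when it is done.

```bash
mkdir -p pics; ls
python3 - <<'E'
from rig import *
import cv2,numpy as np
s=sense();print(s)
for n in("scene","side","wrist"):
    im=capture(n);cv2.imwrite(f"pics/{n}0.png",im)
    m=camera_model(n);print(n,{k:(np.round(v,3).tolist() if not isinstance(v,str) else v) for k,v in m.items()})
a=[cv2.imread(f"pics/{n}0.png") for n in("scene","side")]
E
```

```text
pics
{'time_s': 0.0, 'joints': array([ 9.69586955e-01,  3.13438909e-01,  1.49840976e+00, -1.00994071e-05,
        1.33100801e+00, -2.23377656e-01]), 'dq': array([-0.0007775 ,  0.00034342, -0.0002715 , -0.00097287,  0.00097635,
        0.00010878]), 'tau': array([ 1.77437381e-03, -4.12266755e+01, -2.59744298e+01, -5.48268997e-05,
        4.08675929e-03, -4.66147483e-06]), 'eef_pos': array([193.53371184, 487.75792029, 230.75103693]), 'ee_rot': array([-2.48761368e-04,  1.87792934e-01,  9.82208437e-01, -5.81017896e-04]), 'force': array([-0.38629562, -0.13388757, -0.45731161]), 'wrist_torque': array([0.02185355, 0.00120003, 0.02175752]), 'grip_force': 0.0, 'grip_width': 0.9978736518940778}
scene {'fx': 381.514, 'fy': 381.514, 'cx': 259.088, 'cy': 191.469, 'world_from_camera': [[0.7, 0.552, -0.453, 41.943], [-0.714, 0.547, -0.437, -448.167], [0.007, 0.629, 0.777, 925.088], [0.0, 0.0, 0.0, 1.0]]}
side {'fx': 455.929, 'fy': 455.929, 'cx': 258.95, 'cy': 194.435, 'world_from_camera': [[-1.0, 0.007, 0.019, 542.314], [0.013, -0.5, 0.866, 1159.406], [0.015, 0.866, 0.5, 747.581], [0.0, 0.0, 0.0, 1.0]]}
wrist {'fx': 332.108, 'fy': 332.108, 'cx': 253.167, 'cy': 188.616, 'T_tool_cam': [[0.002, 0.952, 0.306, 79.373], [1.0, -0.001, -0.001, 0.807], [-0.001, 0.306, -0.952, -141.821], [0.0, 0.0, 0.0, 1.0]]}
```

View pics/scene0.png

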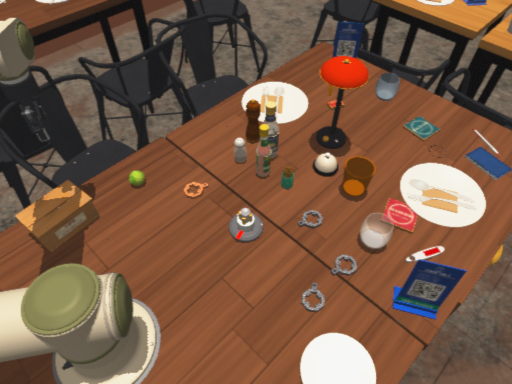

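View pics/side0.png

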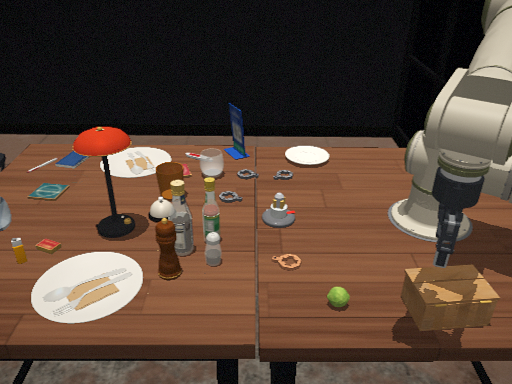

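The scene shows the foot at (246,225) with its red mark at (239,236), the copper plate at (195,189) with its tab at about (206,184), and grey rings at (312,218), (345,265) and (313,298). The side view agrees: foot (279,217), mark (292,212), copper (288,262), grey rings (230,197), (247,174), (284,174).

```bash
cat > h.py <<'E'
from rig import *
import cv2,numpy as np
def ray(n,px,z,T=None):
    m=camera_model(n); W=np.array(m["world_from_camera"]) if T is None else T
    px=np.atleast_2d(px).astype(float)
    d=np.c_[(px[:,0]-m["cx"])/m["fx"],-(px[:,1]-m["cy"])/m["fy"],-np.ones(len(px))]@W[:3,:3].T
    return W[:3,3]+d*((z-W[2,3])/d[:,2:])
def wristT(s):
    from scipy.spatial.transform import Rotation as R
    q=s["ee_rot"];T=np.eye(4);T[:3,:3]=R.from_quat([q[1],q[2],q[3],q[0]]).as_matrix();T[:3,3]=s["eef_pos"]
    return T@np.array(camera_model("wrist")["T_tool_cam"])
def blobs(mask,amin=8):
    n,l,st,c=cv2.connectedComponentsWithStats(mask.astype(np.uint8))
    return [(c[i],st[i,4],l==i) for i in range(1,n) if st[i,4]>=amin]
E
python3 - <<'E'
from h import *
for n,rois in(("scene",dict(cop=(175,170,215,205),g1=(295,205,328,232),g2=(328,250,362,280),g3=(298,280,330,315),red=(230,228,246,244),foot=(222,200,270,245))),
 ("side",dict(cop=(268,250,305,275),g1=(215,186,245,206),g2=(235,166,260,182),g3=(270,166,297,183),red=(287,205,300,218)))):
    im=cv2.imread(f"pics/{n}0.png")
    for k,(a,b,c,d) in rois.items():
        p=im[b:d,a:c].astype(int);B,G,R_=p[...,0],p[...,1],p[...,2]
        if k=="cop": m=(R_>150)&(R_-B>70)&(R_-G>45)
        elif k=="red": m=(R_>150)&(G<80)&(B<80)
        else: m=(abs(R_-B)<25)&(B>60)
        bl=blobs(m)
        if not bl: print(n,k,"none");continue
        ce,ar,mk=max(bl,key=lambda x:x[1])
        ys,xs=np.nonzero(mk); P=ray(n,np.c_[xs+a,ys+b],8 if k!="foot" and k!="red" else 16)[:,:2]
        (cx,cy),r=cv2.minEnclosingCircle(P.astype(np.float32))
        # tab: farthest point from median ring centre via extents
        c0=P.mean(0); dd=np.linalg.norm(P-c0,axis=1); t=P[dd>np.quantile(dd,.97)].mean(0)
        print(n,k,ar,"mean",c0.round(0),"dist",np.linalg.norm(c0).round(0),"tabdir",np.degrees(np.arctan2(*(t-c0)[::-1])).round(0),dd.max().round(0))
v=np.vstack([np.hstack([cv2.resize(cv2.imread("pics/scene0.png")[160:320,165:365],None,fx=3,fy=3,interpolation=cv2.INTER_CUBIC)])])
cv2.imwrite("pics/c1.png",v)
E
```

```text
scene cop 216 mean [444. 220.] dist 496.0 tabdir -27.0 49.0
scene g1 186 mean [ 609. -112.] dist 619.0 tabdir 160.0 41.0
scene g2 243 mean [ 555. -272.] dist 618.0 tabdir 166.0 41.0
scene g3 281 mean [ 425. -272.] dist 505.0 tabdir 36.0 41.0
scene red 36 mean [420.  -7.] dist 420.0 tabdir 16.0 15.0
scene foot 669 mean [455.   0.] dist 455.0 tabdir 48.0 64.0
side cop 188 mean [444. 219.] dist 496.0 tabdir -18.0 42.0
side g1 99 mean [ 611. -111.] dist 621.0 tabdir 161.0 41.0
side g2 84 mean [ 556. -271.] dist 619.0 tabdir 159.0 40.0
side g3 76 mean [ 428. -267.] dist 504.0 tabdir 34.0 41.0
side red 20 mean [419.  -4.] dist 419.0 tabdir 32.0 15.0
```

View pics/c1.png

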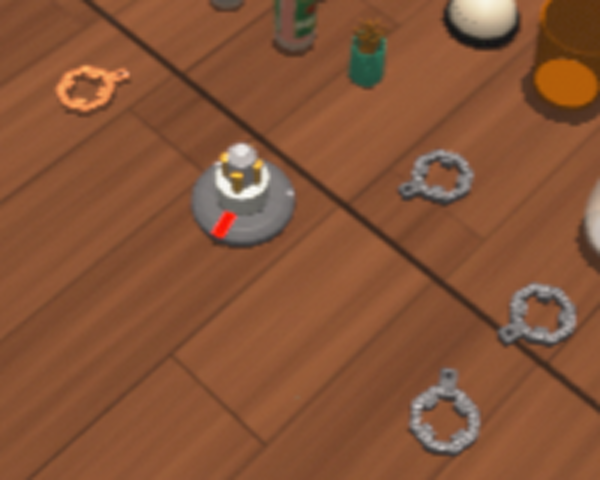

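```bash
python3 -m crank '[[[-1,-0.9,0,0,0,0,85],[-1,-0.9,0,0,0,0,85],[-1,-0.9,0,0,0,0,85],[-1,-0.9,0,0,0,0,85],[-1,-0.9,0,0,0,0,85],[-1,-0.9,0,0,0,0,85],[-1,-0.9,0,0,0,0,85],[-1,-0.9,0,0,0,0,85]]]' && python3 -m crank '[[[-1,-0.9,0,0,0,0,85],[-1,-0.9,0,0,0,0,85],[-1,-0.9,0,0,0,0,85],[-1,-0.9,0,0,0,0,85],[-1,-0.9,0,0,0,0,85],[-1,-0.9,0,0,0,0,85],[-1,-0.9,0,0,0,0,85],[0,0,0,0,0,0,85]]]'
python3 - <<'E'
from h import *
for i in range(4): capture("scene")
s=sense();im=capture("wrist");cv2.imwrite("pics/w1.png",im);np.save("T1.npy",wristT(s))
print(s["eef_pos"],s["joints"].round(2),s["time_s"])
E
```

```text
time_s: 0.95
eef_pos: [313.4, 245.6, 231.2]
ee_rot: [-0.0, 0.188, 0.982, -0.0]
force: [0.1, 0.5, -0.0]
grip_width: 0.994
grip_force: 0.0
time_s: 1.75
eef_pos: [418.8, 33.3, 231.0]
ee_rot: [-0.0, 0.19, 0.982, -0.0]
force: [-0.0, -0.9, 0.8]
grip_width: 0.993
grip_force: 0.0
[417.31011918  36.67785824 231.2306536 ] [-0.19  0.08  1.79  0.    1.28 -1.39] 1.95
```

View pics/w1.png

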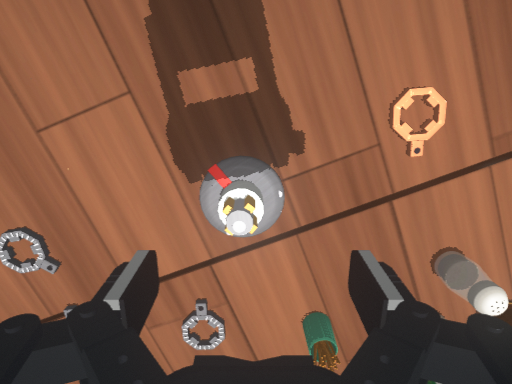

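The wrist view shows the foot disc at (242,196), red mark (219,175), brass splines around (240,215), the copper plate at (420,114) with tab (416,148), and a grey ring at (22,252) with tab (52,267).

Run:
```python
from h import *
im=cv2.imread("pics/w1.png");T=np.load("T1.npy");h=im.astype(int);B,G,R_=h[...,0],h[...,1],h[...,2]
def roi(m,a,b,c,d):
    o=np.zeros_like(m);o[b:d,a:c]=m[b:d,a:c];return o
def ring(m,z,tag):
    bl=max(blobs(m),key=lambda x:x[1])
    cs,_=cv2.findContours(bl[2].astype(np.uint8),cv2.RETR_EXTERNAL,cv2.CHAIN_APPROX_NONE)
    c=max(cs,key=cv2.contourArea)[:,0,:]
    P=ray("wrist",c,z,T)[:,:2]
    # octagon: iteratively fit circle excluding tab
    k=np.ones(len(P),bool)
    for _ in range(8):
        A=np.c_[2*P[k],np.ones(k.sum())];x=np.linalg.lstsq(A,(P[k]**2).sum(1),rcond=None)[0];c0=x[:2];r=np.sqrt(x[2]+c0@c0)
        d=np.linalg.norm(P-c0,axis=1);k=d<r+4
    t=P[d>r+9]; tab=t.mean(0) if len(t) else c0
    print(tag,"c",c0.round(1),"r",r.round(1),"max",d.max().round(1),"tabaz",np.degrees(np.arctan2(*(tab-c0)[::-1])).round(1),"dist",np.linalg.norm(c0).round(0))
ring(roi((R_>150)&(R_-B>70)&(R_-G>30),380,75,460,165),10,"cop")
g=(abs(R_-B)<22)&(B>70)
ring(roi(g,0,225,62,280),10,"left"); ring(roi(g,175,290,235,355),10,"low")
red=max(blobs(roi((R_>180)&(G<70)&(B<70),200,155,240,195)),key=lambda x:x[1])[2]
ys,xs=np.nonzero(red);Pr=ray("wrist",np.c_[xs,ys],16,T)[:,:2]
ring(roi((abs(R_-B)<25)&(B>50)|red,195,150,290,240),16,"foot")
print("red",Pr.mean(0).round(1),np.linalg.svd(Pr-Pr.mean(0))[2][0])
m=roi((B>215)&(G>215)&(R_>215),210,175,270,225)
yel=roi((R_-B>80)&(G-B>50),215,195,270,240)
for c,a,_ in blobs(yel,3): print("spl",c,a,ray("wrist",c,71,T)[0].round(1))
cv2.imwrite("pics/c2.png",cv2.resize(im[150:245,190:295],None,fx=6,fy=6,interpolation=cv2.INTER_CUBIC))
```

```text
cop c [447.3 218.9] r 46.3 max 70.1 tabaz 100.1 dist 498.0
left c [ 424.2 -269.5] r 27.8 max 44.8 tabaz 35.3 dist 503.0
low c [ 614.2 -111.4] r 28.3 max 45.6 tabaz 159.7 dist 624.0
foot c [455.7   9.1] r 47.6 max 49.5 tabaz 0.0 dist 456.0
red [418.2  -6.1] [0.87421868 0.48553238]
spl [249.25423729 207.33898305] 59 [450.7  20.7  71. ]
spl [226.89090909 209.23636364] 55 [ 4.445e+02 -3.000e-01  7.100e+01]
spl [253.3030303  228.57575758] 33 [473.1  16.1  71. ]
spl [228.14285714 231.28571429] 21 [466.7  -8.3  71. ]
```

View pics/c2.png

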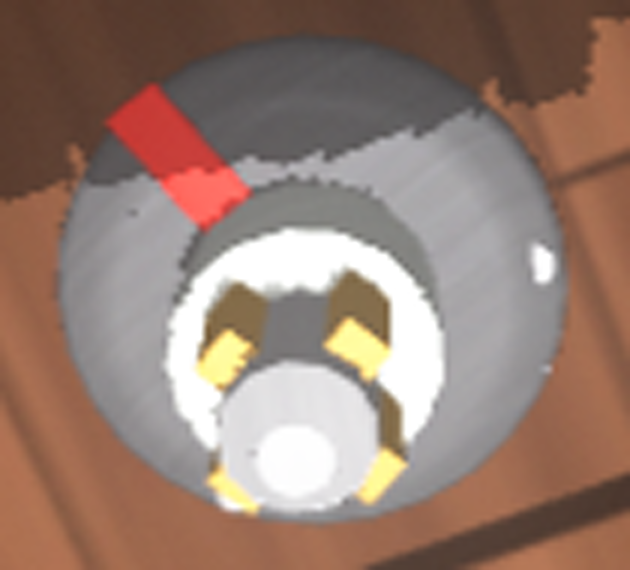

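Run:
```python
from h import *
T=np.load("T1.npy")
A,B,C,D=[ray("wrist",(190+x/6,150+y/6),71,T)[0][:2] for x,y in((228,357),(358,345),(383,475),(235,490))]
az=lambda v:np.degrees(np.arctan2(v[1],v[0])).round(1)
print("AC",az(A-C),"BD",az(B-D)); M=np.c_[C-A,-(D-B)];t=np.linalg.solve(M,B-A);c=A+t[0]*(C-A);print("axis71",c)
for n,X in zip("ABCD",(A,B,C,D)):print(n,np.linalg.norm(X-c).round(1),az(X-c))
n=np.array([[298,460]])/6+[190,150];print("nose88",ray("wrist",n,88,T))
# pedestal top extremes left/right at z45, and foot ellipse
for x,y in((165,355),(443,355),(305,228)):print("ped",ray("wrist",(190+x/6,150+y/6),45,T))
E_=np.array([(60,290),(567,290),(315,37),(320,522),(110,440),(515,440)])/6+[190,150]
P=ray("wrist",E_,16,T)[:,:2];Am=np.c_[2*P,np.ones(6)];x=np.linalg.lstsq(Am,(P**2).sum(1),rcond=None)[0];print("foot",x[:2],np.sqrt(x[2]+x[:2]@x[:2]))
r=np.array([(130,104),(228,208)])/6+[190,150];q=ray("wrist",r,16,T)[:,:2];print("red",q,az(q[0]-q[1]),az(q[0]-x[:2]),az(q[0]-c))
im=cv2.imread("pics/w1.png").astype(int);b=im[...,0];g=im[...,1];R_=im[...,2]
m=(R_>150)&(R_-b>95)&(R_-g>35);m[:75]=0;m[165:]=0;m[:,:380]=0;m[:,460:]=0
bl=max(blobs(m),key=lambda x:x[1]);ys,xs=np.nonzero(bl[2]);P=ray("wrist",np.c_[xs,ys],10,T)[:,:2];print(len(P),P.min(0),P.max(0))
tp=ray("wrist",(416,156),10,T)[0][:2];
cc=ray("wrist",(419.5,113.5),10,T)[0][:2];print("cop",cc,tp,np.linalg.norm(tp-cc),az(tp-cc))
```

```text
AC -151.3 BD 120.0
axis71 [458.53096672   7.95080541]
A 15.2 -151.3
B 15.1 120.0
C 17.5 28.7
D 17.8 -60.0
nose88 [[459.35213434   7.81160876  88.        ]]
ped [[449.45887517 -15.24413611  45.        ]]
ped [[467.45807369  30.38201802  45.        ]]
ped [[436.73629611  16.60379759  45.        ]]
foot [457.30710231   8.6815262 ] 48.95106241277215
red [[ 4.10874766e+02 -8.78181959e+00]
 [ 4.36003749e+02  2.38362334e-01]] -160.3 -159.4 -160.7
1977 [410.43758803 190.16986654] [502.87459699 249.68611817]
cop [439.27406009 220.86430362] [483.5703102  206.85379037] 46.4591460860555 -17.6
```

```bash
python3 -m crank '[[[-0.4,-0.94,0,0,0,0,85],[-0.4,-0.94,0,0,0,0,85],[-0.4,-0.94,0,0,0,0,85],[-0.4,-0.94,0,0,0,0,85],[-0.4,-0.94,0,0,0,0,85],[-0.4,-0.94,0,0,0,0,85],[-0.4,-0.94,0,0,0,0,85],[-0.4,-0.94,0,0,0,0,85]]]' >/dev/null && python3 -m crank '[[[-0.4,-0.94,0,0,0,0,85],[-0.4,-0.94,0,0,0,0,85],[-0.4,-0.94,0,0,0,0,85],[-0.4,-0.94,0,0,0,0,85],[0,0,0,0,0,1,85],[0,0,0,0,0,1,85],[0,0,0,0,0,1,85],[0,0,0,0,0,1,85]]]' && python3 -m crank '[[[0,0,0,0,0,1,85],[0,0,0,0,0,1,85],[0,0,0,0,0,1,85],[0,0,0,0,0,1,85],[0,0,0,0,0,1,85],[0,0,0,0,0,1,85],[0,0,0,0,0,1,85],[0,0,0,0,0,1,85]]]' && python3 -m crank '[[[0,0,0,0,0,1,85],[0,0,0,0,0,1,85],[0,0,0,0,0,1,85],[0,0,0.9,0,0,0.4,85],[0,0,0.9,0,0,0,85],[0,0,0.9,0,0,0,85],[0,0,0.9,0,0,0,85],[0,0,0,0,0,0,85]]]'
cat >> h.py <<'E'
def snap(name,n=3):
    for i in range(n): capture("scene")
    s=sense();im=capture("wrist");cv2.imwrite(f"pics/{name}.png",im)
    T=wristT(s);np.save(f"{name}.npy",T);print("t",s["time_s"],"pos",s["eef_pos"].round(1),"azx",np.degrees(np.arctan2(*toolR(s)[1::-1,0])).round(1),"j",s["joints"].round(2),"w",s["grip_width"])
    return im,T,s
def toolR(s):
    from scipy.spatial.transform import Rotation as R
    q=s["ee_rot"];return R.from_quat([q[1],q[2],q[3],q[0]]).as_matrix()
def ringfit(mask,z,T):
    bl=max(blobs(mask),key=lambda x:x[1])
    cs,_=cv2.findContours(bl[2].astype(np.uint8),cv2.RETR_EXTERNAL,cv2.CHAIN_APPROX_NONE)
    P=ray("wrist",max(cs,key=cv2.contourArea)[:,0,:],z,T)[:,:2]
    k=np.ones(len(P),bool)
    for _ in range(12):
        A=np.c_[2*P[k],np.ones(k.sum())];x=np.linalg.lstsq(A,(P[k]**2).sum(1),rcond=None)[0];c=x[:2];r=np.sqrt(x[2]+c@c)
        d=np.linalg.norm(P-c,axis=1);k=d<r+3
    t=P[d>r+9].mean(0)
    return c,r,d.max(),np.degrees(np.arctan2(*(t-c)[::-1]))
def go(s,p):
    R=toolR(s); return (R.T@(np.r_[p,s["eef_pos"][2]]-s["eef_pos"])/25).round(2)
E
python3 - <<'E'
from h import *
im,T,s=snap("w2");h=im.astype(int);B,G,R_=h[...,0],h[...,1],h[...,2]
m=(abs(R_-B)<28)&(B>75);m[300:]=0;m=cv2.morphologyEx(m.astype(np.uint8),cv2.MORPH_CLOSE,np.ones((5,5)))
for c,a,_ in blobs(m,200):print(c,a)
f=ringfit(m,10,T);print(f,go(s,f[0]))
E
```

```text
time_s: 3.6
eef_pos: [425.6, -269.5, 231.4]
ee_rot: [-0.0, 0.453, 0.891, 0.0]
force: [-0.2, 0.2, -0.1]
grip_width: 0.995
grip_force: 0.0
time_s: 4.4
eef_pos: [425.6, -269.4, 231.4]
ee_rot: [0.0, 0.857, 0.516, 0.0]
force: [0.4, -0.7, -0.0]
grip_width: 0.996
grip_force: 0.0
time_s: 5.2
eef_pos: [424.6, -268.6, 139.1]
ee_rot: [-0.002, 0.953, 0.303, -0.001]
force: [-0.2, -0.3, 1.1]
grip_width: 1.001
grip_force: 0.0
t 5.35 pos [ 425.8 -270.4  142.5] azx 35.2 j [-0.8   0.36  1.68  0.    1.1   0.16] w 0.9938001268963574
[355.50466045  41.67043941] 3004
[308.42553191 284.35759612] 2679
(array([ 561.22658615, -272.2798455 ]), np.float64(28.20070542327627), np.float64(45.41937917546667), np.float64(166.04066108195997)) [4.38 3.18 0.01]
```

View pics/w2.png

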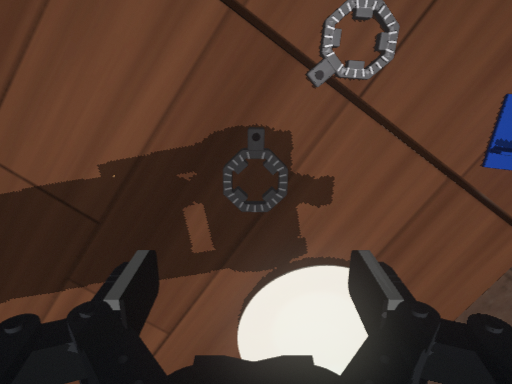

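The nearest disc is at (256,181), in the arm's shadow, with its tab pointing straight up the image at (256,138). It needs a shadow-tuned mask.

Run:
```python
from h import *
im=cv2.imread("pics/w2.png");T=np.load("w2.npy");s=sense();h=im.astype(int);B,G,R_=h[...,0],h[...,1],h[...,2]
m=((R_-B)<14)&(B>28);o=np.zeros(m.shape,np.uint8);o[115:225,210:300]=m[115:225,210:300]
o=cv2.morphologyEx(o,cv2.MORPH_CLOSE,np.ones((3,3)))
f=ringfit(o.astype(np.uint8),10,T);print(f,go(s,f[0]))
for z in (8,10):print(ray("wrist",[(256,181),(256,128)],z,T))
```

```text
(array([ 424.43058545, -271.91211277]), np.float64(28.69896516826463), np.float64(46.02289580159409), np.float64(34.48787208157194)) [-0.08  0.01 -0.  ]
[[ 424.15864911 -273.35841431    8.        ]
 [ 461.34119797 -246.89609736    8.        ]]
[[ 424.6329376  -273.00001405   10.        ]
 [ 461.54637675 -246.72921884   10.        ]]
```

```bash
python3 -m crank '[[[-0.1,0,0.9,0,0,0,85],[0,0,0.9,0,0,0,85],[0,0,0.9,0,0,0,85],[0,0,0.9,0,0,0,85],[0,0,0.9,0,0,0,85],[0,0,0.5,0,0,0,85],[0,0,0.3,0,0,0,80],[0,0,0.2,0,0,0,75]]]' && python3 -m crank '[[[0,0,0,0,0,0,65],[0,0,0,0,0,0,50],[0,0,0,0,0,0,50],[0,0,0,0,0,0,50],[0,0,0,0,0,0,50],[0,0,0,0,0,0,50],[0,0,0,0,0,0,50],[0,0,0,0,0,0,50]]]' 40
```

```text
time_s: 6.2
eef_pos: [423.6, -272.2, 4.1]
ee_rot: [0.0, 0.953, 0.302, 0.0]
force: [-0.3, -0.1, 0.8]
grip_width: 0.883
grip_force: 0.0
time_s: 7.0
eef_pos: [423.6, -272.2, 5.1]
ee_rot: [0.001, 0.953, 0.302, 0.0]
force: [-1.2, 1.1, 6.1]
grip_width: 0.619
grip_force: 40.6
```

```bash
python3 -m crank '[[[0,0,-0.3,0,0,0,50],[0,0,-0.6,0,0,0,50],[0,0,-1,0,0,0,50],[0,0,-1,0,0,0,50],[0,0,-1,0,0,0,50],[0,0,-1,0,0,0,50],[0,0,-0.6,0,0,0,50],[0,0,0,0,0,0,50]]]'
python3 - <<'E'
from h import *
im,T,s=snap("w3",2);print(s["force"],s["grip_force"])
E
```

```text
time_s: 7.8
eef_pos: [423.9, -272.5, 143.8]
ee_rot: [0.002, 0.953, 0.302, 0.001]
force: [0.5, 0.4, -1.9]
grip_width: 0.622
grip_force: 42.2
t 7.9 pos [ 423.  -271.7  141.2] azx 35.2 j [-0.8   0.36  1.69 -0.    1.1   0.15] w 0.6154902487910369
[-0.06055447  0.25961524 -1.47533096] 42.13414894506059
```

View pics/w3.png

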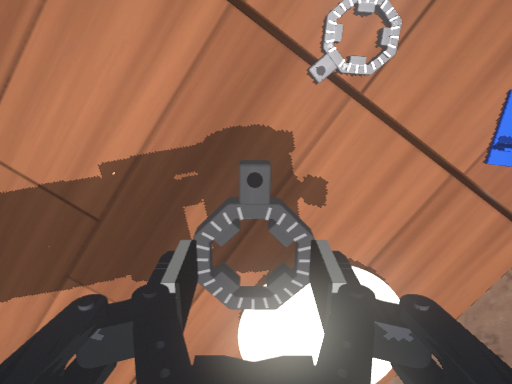

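The disc is held: ring centre (254,254), tab up at (255,170), square in the fingers.

Run:
```python
from h import *
T=np.load("w3.npy");p=np.array([423.,-271.7]);zt=141.2
im=cv2.imread("pics/w3.png").astype(int);B,R_=im[...,0],im[...,2]
m=((R_-B)<20);o=np.zeros(m.shape,np.uint8);o[155:312,199:311]=m[155:312,199:311]
ax=np.array([np.cos(np.radians(35.2)),np.sin(np.radians(35.2))]);ay=np.array([ax[1],-ax[0]])
for top in (6,8,10,12,14):
    f=ringfit(o,zt+top,T);P=ray("wrist",[(199,254),(310.5,254),(255,160),(254.5,254)],zt+top,T)[:,:2]-p
    d=f[0]-p;print(top,"off tool x,y",(d@ax).round(1),(d@ay).round(1),"r",round(f[1],1),round(f[2],1),"az",round(f[3],1),"w",np.linalg.norm(P[1]-P[0]).round(1),"tabx",(P[2]@ax).round(1))
```

```text
6 off tool x,y 2.0 -0.5 r 28.4 46.1 az 26.3 w 51.2 tabx 47.8
8 off tool x,y 3.2 -0.5 r 28.0 45.4 az 27.7 w 50.4 tabx 48.3
10 off tool x,y 4.3 -0.5 r 27.6 44.8 az 27.5 w 49.6 tabx 48.8
12 off tool x,y 5.4 -0.5 r 27.2 44.1 az 28.8 w 48.9 tabx 49.2
14 off tool x,y 6.5 -0.5 r 26.8 43.4 az 28.8 w 48.1 tabx 49.7
```

```bash
python3 -m crank '[[[0.5,-1,-0.3,0,0,0,50],[0.5,-1,-0.3,0,0,0,50],[0.5,-1,-0.3,0,0,0,50],[0.5,-1,-0.3,0,0,0,50],[0.5,-1,-0.3,0,0,0,50],[0.5,-1,-0.3,0,0,0,50],[0.5,-1,-0.3,0,0,0,50],[0.5,-1,-0.3,0,0,0,50]]]'
python3 - <<'E'
from h import *
im,T,s=snap("w4",4)
u=np.array([458.5,8,71,1]);c=np.linalg.inv(T)@u;m=camera_model("wrist")
x=int(m["cx"]+m["fx"]*c[0]/-c[2]);y=int(m["cy"]-m["fy"]*c[1]/-c[2]);print(x,y)
a,b=max(x-50,0),max(y-50,0);print(a,b)
cv2.imwrite("pics/c4.png",cv2.resize(im[b:b+100,a:a+100],None,fx=6,fy=6,interpolation=cv2.INTER_CUBIC))
E
```

```text
time_s: 8.75
eef_pos: [389.1, -49.5, 200.7]
ee_rot: [-0.001, 0.953, 0.302, -0.001]
force: [0.8, 0.3, -1.6]
grip_width: 0.618
grip_force: 42.2
t 8.95 pos [389.6 -50.6 200.7] azx 35.2 j [-0.43  0.05  1.9  -0.    1.19  0.53] w 0.6145384596567037
244 66
194 16
```

View pics/c4.png

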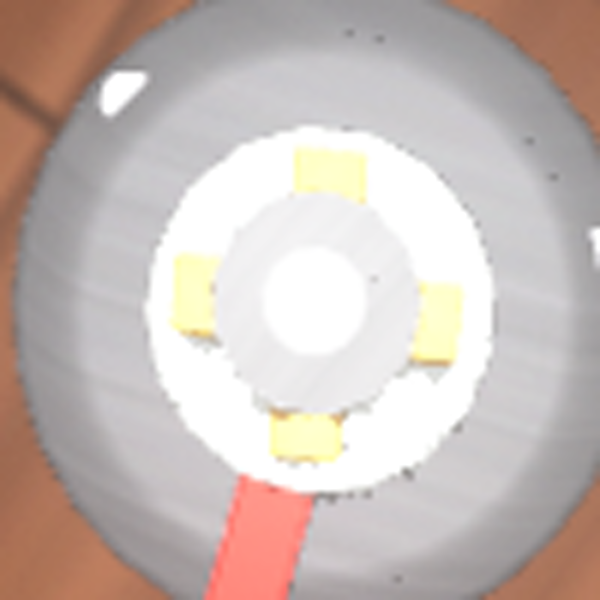

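A near-vertical view of the hub: splines at crop (331,175), (437,323), (306,437), (195,295); nose (315,300); red mark below at (262,540).

Run:
```python
from h import *
T=np.load("w4.npy");T1=np.load("T1.npy")
g=lambda L,z:ray("wrist",np.array(L)/6+[194,16],z,T)[:,:2]
az=lambda v:np.degrees(np.arctan2(v[1],v[0])).round(1)
t,l,r,b=g([(331,148),(174,292),(462,324),(306,461)],71)
print("TB",az(b-t),"len",np.linalg.norm(b-t),"RL",az(l-r),np.linalg.norm(l-r))
M=np.c_[b-t,-(r-l)];k=np.linalg.solve(M,l-t);c=t+k[0]*(b-t);print("axis",c,"mid",(t+b)/2,(l+r)/2)
print("nose",g([(315,300)],88),"core79",g([(316,302)],79))
print("ped45",g([(149,310),(493,310),(320,127),(320,493)],45).tolist())
P=g([(262,540)],16)[0];print("red",az(P-c))
# solve tool-fixed error e: hub=m1-R1e=m2-R2e
m1=np.array([458.5,8.0]);m2=c
def R2(a):
    a=np.radians(a);return np.array([[np.cos(a),np.sin(a)],[np.sin(a),-np.cos(a)]])
A=R2(158.3)-R2(35.2);e=np.linalg.solve(A,m1-m2);hub=m1-R2(158.3)@e;print("e",e,"hub",hub)
```

```text
TB -149.9 len 37.81943880088526 RL 119.3 37.06843596282434
axis [459.05544328   5.95339781] mid [459.05241856   5.95164242] [459.06158645   5.9424681 ]
nose [[459.24153449   6.15137478]] core79 [[459.31622938   6.28238858]]
ped45 [[445.6176325619336, 26.167101341414106], [473.5285721194463, -13.24629994444468], [478.77043861667846, 20.06890725268825], [439.1659680890606, -7.661386235552814]]
red -162.0
e [0.17688192 1.19291531] hub [458.22327019   6.82622201]
```

```bash
python3 -m crank '[[[0.91,-0.07,0,0,0,0,50],[0.91,-0.07,0,0,0,0,50],[0.91,-0.07,0,0,0,0,50],[0.91,-0.07,0,0,0,0,50],[0,0,0,0,0,-1,50],[0,0,0,0,0,-1,50],[0,0,0,0,0,-1,50],[0,0,0,0,0,-1,50]]]' >/dev/null && python3 -m crank '[[[0,0,0,0,0,-1,50],[0,0,0,0,0,-1,50],[0,0,0,0,0,-1,50],[0,0,0,0,0,-1,50],[0,0,0,0,0,-1,50],[0,0,0,0,0,-1,50],[0,0,0,0,0,-1,50],[0,0,0,0,0,-1,50]]]' >/dev/null && python3 -m crank '[[[0,0,0,0,0,-1,50],[0,0,0,0,0,-1,50],[0,0,0,0,0,-1,50],[0,0,0,0,0,-1,50],[0,0,0,0,0,-1,50],[0,0,0,0,0,-1,50],[0,0,0,0,0,-1,50],[0,0,0,0,0,-1,50]]]'  >/dev/null && python3 -m crank '[[[0,0,0,0,0,-1,50],[0,0,0,0,0,-0.8,50],[0,0,1,0,0,0,50],[0,0,1,0,0,0,50],[0,0,1,0,0,0,50],[0,0,0.8,0,0,0,50],[0,0,0,0,0,0,50],[0,0,0,0,0,0,50]]]'
python3 - <<'E'
from h import *
im,T,s=snap("w5",3);print(s["force"])
E
```

```text
time_s: 12.2
eef_pos: [460.4, 6.7, 106.4]
ee_rot: [-0.0, -0.255, 0.967, 0.0]
force: [0.5, 0.3, -0.3]
grip_width: 0.614
grip_force: 42.5
t 12.35 pos [460.8   7.  107.2] azx -150.5 j [-0.24  0.32  1.85 -0.    0.97 -2.33] w 0.6170822840388156
[-1.26562594  0.06190322 -1.6258744 ]
```

View pics/w5.png

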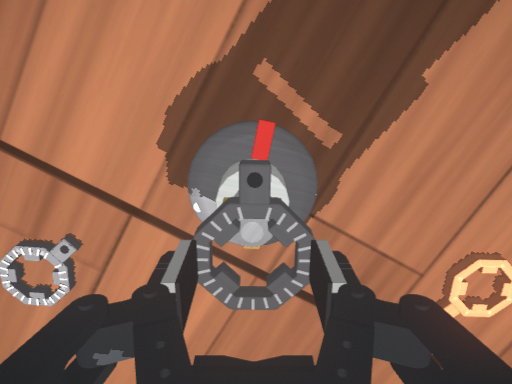

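The disc is above the hub; the nose (255,232) shows through the opening and the tab points along the red mark. I check the nose against the disc centre in the same picture.

Run:
```python
from h import *
T=np.load("w5.npy")
print("nose",ray("wrist",[(255,232)],88,T)[0]);
for z in(113,115):print("disc ctr",ray("wrist",[(254.5,254)],z,T)[0])
```

```text
nose [457.71160904   7.8665177   88.        ]
disc ctr [457.21684984   7.16792977 113.        ]
disc ctr [456.25345243   6.60967738 115.        ]
```

```bash
python3 -m crank '[[[-0.03,0,0.2,0,0,0,50],[0,0,0.2,0,0,0,50],[0,0,0.2,0,0,0,50],[0,0,0.2,0,0,0,50],[0,0,0.2,0,0,0,50],[0,0,0.16,0,0,0,50],[0,0,0,0,0,0,50],[0,0,0,0,0,0,50]]]' && python3 -m crank '[[[0,0,0.04,0,0,0,50],[0,0,0.04,0,0,0,50],[0,0,0.04,0,0,0,50],[0,0,0.04,0,0,0,50],[0,0,0.04,0,0,0,50],[0,0,0.04,0,0,0,50],[0,0,0.04,0,0,0,50],[0,0,0,0,0,0,50]]]'
```

```text
time_s: 13.2
eef_pos: [460.6, 7.5, 77.0]
ee_rot: [-0.0, -0.255, 0.967, -0.0]
force: [-0.9, -4.4, -2.9]
grip_width: 0.612
grip_force: 42.4
time_s: 14.0
eef_pos: [460.7, 7.5, 70.4]
ee_rot: [-0.0, -0.255, 0.967, -0.0]
force: [-2.7, -5.0, 1.3]
grip_width: 0.612
grip_force: 43.8
```

```bash
python3 -m crank '[[[0.03,-0.03,0.0,0,0,0,50],[0,0,0.04,0,0,0,50],[0,0,0.04,0,0,0,50],[0,0,0.04,0,0,0,50],[0,0,0.04,0,0,0,50],[0,0,0.04,0,0,0,50],[0,0,0,0,0,0,50],[0,0,0,0,0,0,50]]]'
```

```text
time_s: 14.8
eef_pos: [460.4, 6.7, 65.2]
ee_rot: [-0.0, -0.255, 0.967, 0.0]
force: [-1.8, -2.3, -0.4]
grip_width: 0.614
grip_force: 43.3
```

```bash
python3 -m crank '[[[0.02,-0.01,0.06,0,0,0,50],[0,0,0.06,0,0,0,50],[0,0,0.06,0,0,0,50],[0,0,0.06,0,0,0,50],[0,0,0.06,0,0,0,50],[0,0,0.06,0,0,0,50],[0,0,0.06,0,0,0,50],[0,0,0,0,0,0,50]]]'; python3 -m crank '[[[0,0,0.02,0,0,0,50],[0,0,0.02,0,0,0,50],[0,0,0.02,0,0,0,50],[0,0,0.02,0,0,0,50],[0,0,0.02,0,0,0,50],[0,0,0.02,0,0,0,50],[0,0,0,0,0,0,50],[0,0,0,0,0,0,50]]]'
```

```text
time_s: 15.6
eef_pos: [460.2, 6.3, 54.6]
ee_rot: [-0.0, -0.255, 0.967, 0.0]
force: [-1.0, -1.5, -1.3]
grip_width: 0.617
grip_force: 43.1
time_s: 16.4
eef_pos: [460.2, 6.2, 51.8]
ee_rot: [-0.0, -0.255, 0.967, 0.0]
force: [-1.1, -1.3, -0.3]
grip_width: 0.616
grip_force: 43.3
```

```bash
python3 -m crank '[[[0,0,0.02,0,0,0,50],[0,0,0.02,0,0,0,50],[0,0,0.02,0,0,0,50],[0,0,0.02,0,0,0,50],[0,0,0,0,0,0,50],[0,0,0,0,0,0,50],[0,0,0,0,0,0,50],[0,0,0,0,0,0,50]]]'
```

```text
time_s: 17.2
eef_pos: [460.2, 6.2, 50.2]
ee_rot: [0.0, -0.255, 0.967, -0.0]
force: [-3.6, -0.8, 6.0]
grip_width: 0.613
grip_force: 45.7
```

```bash
python3 -m crank '[[[0,0,0,0,0,0,58],[0,0,0,0,0,0,60],[0,0,0,0,0,0,64],[0,0,0,0,0,0,72],[0,0,0,0,0,0,80],[0,0,-0.2,0,0,0,85],[0,0,-0.6,0,0,0,85],[0,0,-1,0,0,0,85]]]' && python3 -m crank '[[[0,0,-1,0,0,0,85],[0,0,-1,0,0,0,85],[0,0,-1,0,0,0,85],[0,0,-0.8,0,0,0,85],[0,0,0,0,0,0,85],[0,0,0,0,0,0,85],[0,0,0,0,0,0,85],[0,0,0,0,0,0,85]]]'
python3 - <<'E'
from h import *
im,T,s=snap("w6",1)
cv2.imwrite("pics/c6.png",cv2.resize(im[100:300,150:370],None,fx=3,fy=3,interpolation=cv2.INTER_CUBIC)[:600])
E
```

```text
time_s: 18.0
eef_pos: [459.5, 6.4, 94.7]
ee_rot: [-0.001, -0.255, 0.967, 0.001]
force: [0.4, 0.3, 0.7]
grip_width: 0.995
grip_force: 0.0
time_s: 18.8
eef_pos: [459.8, 6.3, 188.9]
ee_rot: [-0.001, -0.255, 0.967, 0.0]
force: [-0.1, 0.3, 0.7]
grip_width: 0.991
grip_force: 0.0
t 18.85 pos [459.9   6.3 189.1] azx -150.5 j [-0.24  0.21  1.75 -0.    1.19 -2.33] w 0.9998554334790785
```

View pics/c6.png

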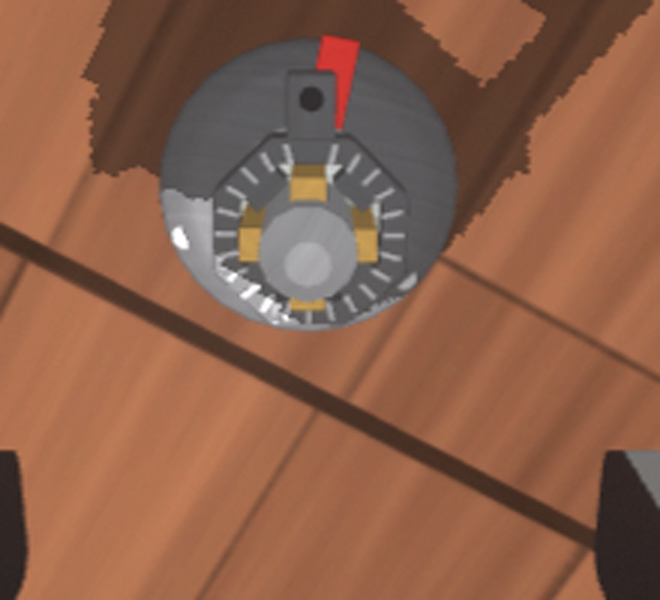

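The disc sits on the pedestal with all four splines standing through its notches and the tab end at crop (311,72). Now the separator.

```bash
python3 -m crank '[[[-0.45,0.98,0,0,0,0,85],[-0.45,0.98,0,0,0,0,85],[-0.45,0.98,0,0,0,0,85],[-0.45,0.98,0,0,0,0,85],[-0.45,0.98,0,0,0,0,85],[-0.45,0.98,0,0,0,0,85],[-0.45,0.98,0,0,0,0,85],[-0.45,0.98,0,0,0,0,85]]]' >/dev/null && python3 -m crank '[[[0,0,0.3,0,0,1,85],[0,0,0.3,0,0,1,85],[0,0,0.3,0,0,1,85],[0,0,0.3,0,0,1,85],[0,0,0.3,0,0,1,85],[0,0,0.3,0,0,1,85],[0,0,0,0,0,0.2,85],[0,0,0,0,0,0,85]]]'
cat >> h.py <<'E'
def copper(im,lim=300):
    L=cv2.cvtColor(im,cv2.COLOR_BGR2HSV).astype(int);h=im.astype(int)
    m=((h[...,2]-h[...,0])>85)&(L[...,2]>130);m[lim:]=0
    m=cv2.morphologyEx(m.astype(np.uint8),cv2.MORPH_OPEN,np.ones((2,2)))
    return m
E
python3 - <<'E'
from h import *
im,T,s=snap("w7",3)
c=np.linalg.inv(T)@np.array([442,220,10,1]);m=camera_model("wrist")
x=int(m["cx"]+m["fx"]*c[0]/-c[2]);y=int(m["cy"]-m["fy"]*c[1]/-c[2]);print(x,y)
for v in range(y-70,y+70,10):print(v,[tuple(int(q) for q in im[v,u]) for u in range(x-64,x+65,16)])
E
```

```text
time_s: 20.5
eef_pos: [441.9, 221.1, 144.8]
ee_rot: [-0.0, 0.173, 0.985, -0.0]
force: [-0.5, -0.5, 0.2]
grip_width: 0.993
grip_force: 0.0
t 20.65 pos [442.  221.2 145.2] azx 160.1 j [ 0.23  0.33  1.71 -0.    1.1  -1.  ] w 0.9928880932746178
250 178
108 [(80, 113, 172), (83, 118, 181), (50, 68, 102), (47, 65, 99), (53, 72, 107), (47, 64, 98), (51, 69, 105), (86, 119, 185), (76, 106, 164)]
118 [(81, 115, 178), (49, 67, 101), (51, 69, 104), (47, 65, 100), (51, 69, 106), (49, 65, 98), (48, 66, 99), (53, 72, 108), (85, 119, 186)]
128 [(50, 68, 102), (48, 67, 100), (50, 68, 103), (50, 68, 102), (51, 68, 105), (50, 67, 101), (46, 63, 95), (52, 73, 109), (87, 120, 186)]
138 [(48, 64, 96), (48, 65, 99), (47, 65, 99), (50, 67, 103), (51, 69, 104), (51, 69, 104), (48, 64, 97), (54, 72, 109), (87, 120, 187)]
148 [(36, 45, 69), (49, 66, 99), (50, 67, 102), (84, 120, 189), (85, 119, 189), (82, 115, 182), (48, 66, 99), (53, 73, 109), (53, 73, 112)]
158 [(45, 61, 92), (50, 67, 101), (50, 67, 102), (87, 121, 192), (48, 67, 100), (85, 121, 191), (49, 66, 101), (51, 70, 107), (52, 71, 107)]
168 [(45, 6
[... 444 characters left out ...]
 97), (50, 68, 106), (85, 119, 188), (60, 84, 132), (161, 228, 255), (88, 124, 193), (80, 111, 175), (88, 122, 192)]
208 [(47, 65, 98), (47, 61, 92), (51, 69, 106), (84, 118, 181), (150, 218, 255), (85, 116, 181), (88, 122, 191), (80, 114, 177), (87, 120, 186)]
218 [(69, 96, 149), (45, 62, 94), (55, 76, 118), (81, 114, 178), (81, 79, 93), (86, 120, 190), (89, 126, 194), (83, 114, 180), (81, 114, 176)]
228 [(74, 102, 162), (73, 103, 163), (72, 102, 161), (82, 114, 178), (85, 118, 185), (87, 123, 191), (87, 121, 187), (85, 119, 183), (76, 108, 170)]
238 [(71, 100, 157), (72, 99, 159), (77, 108, 169), (83, 116, 182), (84, 118, 185), (86, 121, 189), (83, 116, 182), (84, 118, 182), (71, 97, 151)]
```

Run:
```python
from h import *
def fit(name,roi,z=10,thr=210):
    im=cv2.imread(f"pics/{name}.png");T=np.load("T1.npy" if name=="w1" else name+".npy");h=im.astype(int)
    a,b,c,d=roi;o=np.zeros(h.shape[:2],np.uint8);o[b:d,a:c]=(h[b:d,a:c,2]>thr)
    f=ringfit(o,z,T);print(name,[np.round(q,1) for q in f])
for t in(200,215,230):fit("w1",(380,75,460,165),thr=t)
im=cv2.imread("pics/w7.png");R_=im[...,2].astype(int)
for v in(152,160,168,174,180,186,192):print(v,R_[v,208:232].tolist(),"|",R_[v,272:296].tolist())
for u in(240,250,260):print(u,R_[138:154,u].tolist())
for v in(214,218,222,226,230):print(v,R_[v,238:264].tolist())
```

```text
w1 [array([440.3, 220.1]), np.float64(28.4), np.float64(45.5), np.float64(-16.6)]
w1 [array([440.3, 220.2]), np.float64(28.3), np.float64(45.2), np.float64(-17.4)]
w1 [array([440.4, 220.3]), np.float64(28.2), np.float64(45.2), np.float64(-17.4)]
152 [99, 100, 99, 100, 101, 102, 101, 102, 101, 102, 101, 101, 102, 101, 101, 100, 98, 99, 101, 107, 122, 152, 182, 187] | [134, 120, 111, 101, 103, 101, 100, 101, 98, 99, 101, 99, 99, 98, 98, 99, 99, 99, 99, 99, 100, 101, 104, 105]
160 [99, 98, 96, 99, 101, 100, 101, 102, 102, 103, 102, 102, 108, 125, 155, 182, 185, 184, 185, 187, 189, 189, 192, 191] | [192, 191, 189, 188, 186, 186, 185, 184, 167, 127, 106, 100, 101, 102, 99, 100, 101, 99, 99, 100, 101, 100, 100, 101]
168 [102, 102, 100, 100, 98, 99, 99, 100, 100, 116, 159, 185, 185, 187, 188, 191, 192, 188, 163, 117, 102, 106, 131, 168] | [109, 115, 153, 196, 193, 193, 190, 187, 185, 185, 163, 103, 103, 104, 103, 102, 102, 102, 102, 99, 99, 100, 101, 102]
174 [102, 103, 102, 101, 100, 102, 100, 98, 99, 97, 131, 180, 184, 184, 187, 188, 191, 192, 176, 125, 109, 104, 103, 103] | [112, 112, 14
[... 1073 characters left out ...]
, 190, 191, 192, 193, 189, 155]
214 [183, 184, 183, 184, 184, 185, 177, 226, 254, 255, 255, 255, 255, 255, 254, 252, 254, 255, 255, 255, 255, 255, 246, 172, 191, 190]
218 [182, 181, 182, 183, 184, 184, 185, 219, 252, 255, 253, 182, 93, 94, 95, 95, 94, 95, 149, 245, 255, 254, 243, 171, 188, 189]
222 [180, 181, 180, 180, 181, 184, 185, 192, 239, 254, 255, 255, 255, 254, 254, 254, 255, 255, 255, 255, 255, 254, 249, 202, 187, 189]
226 [180, 180, 180, 180, 180, 181, 184, 185, 185, 185, 185, 185, 184, 185, 186, 188, 191, 193, 193, 193, 194, 193, 192, 191, 188, 187]
230 [176, 177, 178, 180, 180, 181, 181, 182, 184, 185, 186, 185, 185, 185, 185, 186, 187, 190, 192, 193, 193, 194, 193, 191, 190, 189]
```

Run:
```python
from h import *
T=np.load("w7.npy");s=sense()
l,r,t,b=ray("wrist",[(218.3,173),(282.5,173),(249,144.3),(253,224.5)],10,T)[:,:2]
print(l,r,np.linalg.norm(l-r),"t",t,"b",b,np.linalg.norm(t-b))
u=(b-t)/np.linalg.norm(b-t);print("c via tab",b-46*u,"c via flats",t+28*u,"az",np.degrees(np.arctan2(u[1],u[0])))
for c in((440.5,220.3),b-46*u):print(go(s,np.array(c)))
```

```text
[428.18623682 195.4954735 ] [446.9968985  247.61073537] 55.40615049508498 t [413.74112062 228.966952  ] b [483.86583943 207.24182699] 73.41292286672376
c via tab [439.92620402 220.85463127] c via flats [440.48698566 220.68089722] az -17.21334426699326
[ 0.04 -0.05 -0.  ]
[ 0.07 -0.04 -0.  ]
```

```bash
python3 -m crank '[[[0.06,-0.05,0.9,0,0,-0.33,85],[0,0,0.9,0,0,0,85],[0,0,0.9,0,0,0,85],[0,0,0.9,0,0,0,85],[0,0,0.9,0,0,0,85],[0,0,0.5,0,0,0,85],[0,0,0.3,0,0,0,80],[0,0,0.25,0,0,0,75]]]' && python3 -m crank '[[[0,0,0,0,0,0,65],[0,0,0,0,0,0,50],[0,0,0,0,0,0,50],[0,0,0,0,0,0,50],[0,0,0,0,0,0,50],[0,0,0,0,0,0,50],[0,0,0,0,0,0,50],[0,0,0,0,0,0,50]]]' 40 && python3 -m crank '[[[0,0,-0.3,0,0,0,50],[0,0,-0.6,0,0,0,50],[0,0,-1,0,0,0,50],[0,0,-1,0,0,0,50],[0,0,-1,0,0,0,50],[0,0,-1,0,0,0,50],[0,0,-0.6,0,0,0,50],[0,0,0,0,0,0,50]]]'
python3 - <<'E'
from h import *
im,T,s=snap("w8",2);print(s["force"],s["grip_force"])
R_=im[...,2].astype(int);G=im[...,1].astype(int);B=im[...,0].astype(int)
for v in(230,254,280):print(v,[(u,int(R_[v,u])) for u in range(180,330,5)])
for u in(235,254,275):print(u,[(v,int(R_[v,u])) for v in range(180,370,5)])
E
```

```text
time_s: 21.5
eef_pos: [440.4, 220.6, 6.1]
ee_rot: [0.0, 0.151, 0.989, 0.0]
force: [0.2, -0.8, -0.7]
grip_width: 0.882
grip_force: 0.0
time_s: 22.3
eef_pos: [440.6, 220.5, 7.0]
ee_rot: [0.001, 0.151, 0.988, 0.0]
force: [-0.5, -1.7, 6.2]
grip_width: 0.59
grip_force: 3.2
time_s: 23.1
eef_pos: [440.9, 220.8, 145.8]
ee_rot: [0.002, 0.151, 0.988, 0.001]
force: [-0.2, -0.3, 0.4]
grip_width: 0.585
grip_force: 0.0
t 23.2 pos [439.8 220.4 143.3] azx 162.6 j [ 0.23  0.33  1.72  0.    1.09 -1.04] w 0.586271016195109
[-0.28212666  0.36539861  1.15429183] 0.0
230 [(180, 158), (185, 166), (190, 156), (195, 158), (200, 168), (205, 168), (210, 165), (215, 175), (220, 137), (225, 186), (230, 190), (235, 182), (240, 186), (245, 192), (250, 192), (255, 200), (260, 198), (265, 197), (270, 191), (275, 187), (280, 195), (285, 199), (290, 195), (295, 189), (300, 185), (305, 179), (310, 177), (315, 179), (320, 196), (325, 198)]
254 [(180, 126), (185, 125), (190, 51), (195, 51), (200, 102), (205, 157), (210, 167), (215, 163), (220, 169), (225, 176), (230, 149), (235, 187), (240, 184), (245, 183), (250, 185), 
[... 1201 characters left out ...]
84), (270, 169), (275, 174), (280, 174), (285, 176), (290, 180), (295, 181), (300, 180), (305, 182), (310, 185), (315, 186), (320, 190), (325, 187), (330, 172), (335, 138), (340, 127), (345, 144), (350, 167), (355, 168), (360, 167), (365, 47)]
275 [(180, 127), (185, 138), (190, 255), (195, 255), (200, 233), (205, 198), (210, 198), (215, 196), (220, 189), (225, 188), (230, 187), (235, 184), (240, 185), (245, 187), (250, 189), (255, 93), (260, 86), (265, 175), (270, 178), (275, 177), (280, 177), (285, 177), (290, 181), (295, 182), (300, 180), (305, 180), (310, 184), (315, 179), (320, 180), (325, 175), (330, 175), (335, 174), (340, 175), (345, 172), (350, 171), (355, 170), (360, 49), (365, 47)]
```

The close missed: the fingers were too high and slid over the plate (opening ran to 50 mm, no grip force). I reopen and measure again, then go lower.

```bash
python3 -m crank '[[[0,0,0,0,0,0,60],[0,0,0,0,0,0,75],[0,0,0,0,0,0,85],[0,0,0,0,0,0,85],[0,0,0,0,0,0,85],[0,0,0,0,0,0,85],[0,0,0,0,0,0,85],[0,0,0,0,0,0,85]]]'
python3 - <<'E'
from h import *
im,T,s=snap("w9",0)
R_=im[...,2].astype(int)
for v in(160,168,174,180):print(v,R_[v,208:232].tolist(),"|",R_[v,272:296].tolist())
for u in(240,250,260):print(u,R_[134:154,u].tolist(),R_[200:236,u].tolist())
for v in(214,218,222,226,230):print(v,R_[v,236:268].tolist())
E
```

```text
time_s: 24.05
eef_pos: [440.0, 220.5, 143.6]
ee_rot: [-0.0, 0.151, 0.988, 0.0]
force: [-0.6, -0.0, -0.5]
grip_width: 0.994
grip_force: 0.0
t 24.05 pos [440.  220.5 143.6] azx 162.6 j [ 0.23  0.33  1.72  0.    1.09 -1.04] w 0.9943252000633928
160 [100, 100, 98, 99, 99, 100, 99, 99, 101, 101, 101, 103, 103, 102, 103, 108, 119, 145, 180, 185, 185, 185, 187, 189] | [192, 189, 187, 185, 186, 185, 181, 154, 117, 110, 102, 100, 101, 103, 102, 101, 100, 100, 99, 100, 101, 101, 101, 100]
168 [102, 101, 102, 100, 100, 99, 97, 100, 101, 101, 101, 135, 182, 185, 183, 185, 188, 192, 192, 193, 188, 159, 119, 160] | [177, 135, 117, 148, 190, 193, 192, 192, 190, 189, 186, 185, 163, 101, 103, 102, 103, 102, 102, 102, 101, 101, 102, 102]
174 [104, 102, 102, 103, 102, 101, 101, 101, 99, 99, 100, 118, 156, 184, 183, 186, 189, 191, 191, 188, 161, 112, 103, 103] | [114, 115, 113, 122, 161, 198, 195, 193, 189, 187, 185, 184, 161, 101, 106, 106, 105, 105, 103, 104, 103, 103, 101, 103]
180 [103, 104, 106, 103, 103, 103, 102, 101, 103, 101, 101, 106, 145, 186, 183, 185, 188, 191, 192, 190, 168, 112, 105, 105]
[... 1087 characters left out ...]
 254, 241, 192, 193, 193, 189, 187, 185, 181]
218 [181, 183, 184, 184, 186, 186, 186, 184, 162, 215, 254, 255, 255, 252, 150, 114, 104, 103, 120, 182, 249, 255, 255, 254, 242, 191, 193, 193, 193, 191, 187, 185]
222 [181, 181, 181, 181, 183, 185, 184, 186, 176, 214, 254, 255, 255, 248, 97, 98, 98, 98, 99, 118, 231, 255, 255, 254, 243, 188, 190, 192, 193, 193, 191, 187]
226 [181, 181, 181, 181, 181, 183, 185, 185, 186, 233, 254, 255, 254, 254, 254, 254, 254, 254, 255, 254, 254, 254, 254, 252, 225, 188, 189, 192, 192, 192, 192, 191]
230 [177, 178, 178, 181, 181, 181, 182, 184, 185, 186, 186, 186, 187, 188, 186, 187, 190, 191, 193, 195, 194, 194, 195, 194, 192, 190, 189, 189, 192, 191, 191, 192]
```

Run:
```python
from h import *
T=np.load("w9.npy");s=sense()
l,r,t,b=ray("wrist",[(219.7,175),(284.2,175),(252,146.3),(252.8,227.2)],10,T)[:,:2]
u=(b-t)/np.linalg.norm(b-t);print(np.linalg.norm(l-r),np.linalg.norm(t-b),"az",np.degrees(np.arctan2(u[1],u[0])))
print(b-46*u,t+28*u,(l+r)/2,go(s,b-46*u),go(s,t+28*u),go(s,(l+r)/2))
```

```text
55.45101957207287 73.87615598277134 az -16.810886764313143
[440.13768651 220.96706603] [440.25623799 220.93124864] [437.20388172 221.5564369 ] [0.   0.02 0.  ] [-0.    0.02  0.  ] [ 0.12  0.01 -0.  ]
```

```bash
python3 -m crank '[[[0,0.02,0.9,0,0,0,85],[0,0,0.9,0,0,0,85],[0,0,0.9,0,0,0,85],[0,0,0.9,0,0,0,85],[0,0,0.9,0,0,0,85],[0,0,0.7,0,0,0,85],[0,0,0.4,0,0,0,80],[0,0,0.12,0,0,0,75]]]' && python3 -m crank '[[[0,0,0,0,0,0,65],[0,0,0,0,0,0,50],[0,0,0,0,0,0,50],[0,0,0,0,0,0,50],[0,0,0,0,0,0,50],[0,0,0,0,0,0,50],[0,0,0,0,0,0,50],[0,0,0,0,0,0,50]]]' 40
```

```text
time_s: 24.9
eef_pos: [439.9, 220.9, -0.1]
ee_rot: [-0.001, 0.151, 0.988, -0.0]
force: [-0.1, 0.1, 0.3]
grip_width: 0.88
grip_force: 0.0
time_s: 25.7
eef_pos: [440.7, 221.1, 1.7]
ee_rot: [0.001, 0.151, 0.988, 0.0]
force: [-1.5, 0.3, 6.8]
grip_width: 0.634
grip_force: 42.2
```

```bash
python3 -m crank '[[[0,0,-0.3,0,0,0,50],[0,0,-0.6,0,0,0,50],[0,0,-1,0,0,0,50],[0,0,-1,0,0,0,50],[0,0,-1,0,0,0,50],[0,0,-1,0,0,0,50],[0,0,-0.6,0,0,0,50],[0,0,0,0,0,0,50]]]' && python3 -m crank '[[[-0.41,-1,0,0,0,0,50],[-0.41,-1,0,0,0,0,50],[-0.41,-1,0,0,0,0,50],[-0.41,-1,0,0,0,0,50],[-0.41,-1,0,0,0,0,50],[-0.41,-1,0,0,0,0,50],[-0.41,-1,0,0,0,0,50],[-0.41,-1,0,0,0,0,50]]]' >/dev/null && python3 -m crank '[[[0,0,0,0,0,-1,50],[0,0,0,0,0,-1,50],[0,0,0,0,0,-1,50],[0,0,0,0,0,-1,50],[0,0,0,0,0,-1,50],[0,0,0,0,0,-0.86,50],[0,0,0,0,0,0,50],[0,0,0,0,0,0,50]]]'
python3 - <<'E'
from h import *
im,T,s=snap("w10",3);print(s["force"],go(s,np.array([459.2,5.8])))
h=im.astype(int)
c=np.linalg.inv(T)@np.array([458.9,5.7,88,1]);m=camera_model("wrist")
print("nose px",m["cx"]+m["fx"]*c[0]/-c[2],m["cy"]-m["fy"]*c[1]/-c[2])
# copper plate extents between the fingers, dark disc tab end
for v in(240,254,268):print(v,[(u,int(h[v,u,2]),int(h[v,u,0])) for u in list(range(188,240,3))+list(range(270,322,3))])
for u in(244,254,264):print(u,[(v,int(h[v,u,2]),int(h[v,u,0])) for v in range(176,344,4)])
E
```

```text
time_s: 26.5
eef_pos: [441.1, 221.2, 140.4]
ee_rot: [0.002, 0.151, 0.988, 0.001]
force: [-0.3, -0.4, -1.3]
grip_width: 0.636
grip_force: 42.7
time_s: 28.1
eef_pos: [458.3, 5.6, 137.6]
ee_rot: [-0.0, -0.253, 0.968, 0.0]
force: [0.7, 1.1, -0.8]
grip_width: 0.629
grip_force: 42.7
t 28.25 pos [458.5   5.6 137.9] azx -150.6 j [-0.24  0.27  1.82 -0.    1.05 -2.33] w 0.6387982343036733
[-0.30780752 -0.14394875 -1.31462732] [-0.03 -0.01 -0.  ]
nose px 250.7497452669689 214.6369809401404
240 [(188, 143, 104), (191, 101, 56), (194, 175, 81), (197, 183, 84), (200, 184, 84), (203, 187, 84), (206, 189, 86), (209, 191, 86), (212, 193, 88), (215, 188, 84), (218, 187, 84), (221, 188, 85), (224, 189, 87), (227, 187, 86), (230, 188, 86), (233, 171, 79), (236, 180, 82), (239, 177, 83), (270, 179, 82), (273, 171, 81), (276, 186, 85), (279, 187, 86), (282, 187, 85), (285, 189, 87), (288, 187, 85), (291, 186, 83), (294, 193, 88), (297, 192, 86), (300, 190, 86), (303, 187, 85), (306, 185, 83), (309, 185, 84), (312, 178, 81), (315, 89, 50), (318, 132, 101), (321, 135, 103)]
254 [(188, 53, 40), (191, 53, 41)
[... 2462 characters left out ...]
 66), (340, 141, 69)]
264 [(176, 70, 68), (180, 97, 97), (184, 119, 119), (188, 120, 120), (192, 121, 121), (196, 156, 157), (200, 149, 135), (204, 133, 67), (208, 167, 79), (212, 186, 86), (216, 188, 86), (220, 191, 88), (224, 139, 133), (228, 100, 97), (232, 101, 98), (236, 170, 79), (240, 173, 80), (244, 173, 83), (248, 178, 84), (252, 179, 82), (256, 140, 67), (260, 76, 38), (264, 88, 44), (268, 168, 77), (272, 166, 78), (276, 169, 78), (280, 171, 79), (284, 171, 79), (288, 170, 77), (292, 128, 61), (296, 131, 60), (300, 132, 63), (304, 193, 87), (308, 188, 83), (312, 182, 82), (316, 175, 80), (320, 178, 80), (324, 177, 80), (328, 175, 80), (332, 176, 79), (336, 175, 79), (340, 173, 78)]
```

```bash
python3 -m crank '[[[-0.03,0,0.6,0,0,0,50],[0,0,0.6,0,0,0,50],[0,0,0.3,0,0,0,50],[0,0,0.2,0,0,0,50],[0,0,0.2,0,0,0,50],[0,0,0.2,0,0,0,50],[0,0,0.2,0,0,0,50],[0,0,0.1,0,0,0,50]]]' && python3 -m crank '[[[0,0,0.04,0,0,0,50],[0,0,0.04,0,0,0,50],[0,0,0.04,0,0,0,50],[0,0,0.04,0,0,0,50],[0,0,0.04,0,0,0,50],[0,0,0.04,0,0,0,50],[0,0,0,0,0,0,50],[0,0,0,0,0,0,50]]]'
```

```text
time_s: 29.1
eef_pos: [459.1, 6.0, 77.7]
ee_rot: [-0.0, -0.254, 0.967, 0.0]
force: [0.8, 0.7, -1.2]
grip_width: 0.637
grip_force: 42.7
time_s: 29.9
eef_pos: [459.2, 5.9, 72.0]
ee_rot: [0.0, -0.254, 0.967, -0.0]
force: [0.3, -0.4, -1.7]
grip_width: 0.633
grip_force: 42.7
```

```bash
python3 -m crank '[[[0,0,0.04,0,0,0,50],[0,0,0.04,0,0,0,50],[0,0,0.04,0,0,0,50],[0,0,0.04,0,0,0,50],[0,0,0.04,0,0,0,50],[0,0,0.04,0,0,0,50],[0,0,0,0,0,0,50],[0,0,0,0,0,0,50]]]'
```

```text
time_s: 30.7
eef_pos: [459.2, 6.0, 66.0]
ee_rot: [-0.0, -0.254, 0.967, 0.0]
force: [1.1, 0.3, -1.0]
grip_width: 0.634
grip_force: 42.7
```

Free over the splines, no force. On down to the disc.

```bash
python3 -m crank '[[[0,0,0.05,0,0,0,50],[0,0,0.05,0,0,0,50],[0,0,0.05,0,0,0,50],[0,0,0.05,0,0,0,50],[0,0,0.04,0,0,0,50],[0,0,0.02,0,0,0,50],[0,0,0.02,0,0,0,50],[0,0,0,0,0,0,50]]]'
```

```text
time_s: 31.5
eef_pos: [459.2, 6.0, 59.0]
ee_rot: [-0.0, -0.254, 0.967, 0.0]
force: [0.8, -0.5, -1.3]
grip_width: 0.638
grip_force: 42.7
```

```bash
python3 -m crank '[[[0,0,0.02,0,0,0,50],[0,0,0.02,0,0,0,50],[0,0,0.02,0,0,0,50],[0,0,0.02,0,0,0,50],[0,0,0,0,0,0,50],[0,0,0,0,0,0,50],[0,0,0,0,0,0,50],[0,0,0,0,0,0,50]]]'
```

```text
time_s: 32.3
eef_pos: [459.2, 5.9, 57.1]
ee_rot: [-0.0, -0.254, 0.967, -0.0]
force: [0.1, 0.2, -2.0]
grip_width: 0.636
grip_force: 42.7
```

```bash
python3 -m crank '[[[0,0,0.02,0,0,0,50],[0,0,0.02,0,0,0,50],[0,0,0.02,0,0,0,50],[0,0,0,0,0,0,50],[0,0,0,0,0,0,50],[0,0,0,0,0,0,50],[0,0,0,0,0,0,50],[0,0,0,0,0,0,50]]]'
```

```text
time_s: 33.1
eef_pos: [459.3, 5.9, 56.6]
ee_rot: [0.0, -0.254, 0.967, -0.0]
force: [-5.1, 0.3, 14.5]
grip_width: 0.635
grip_force: 44.3
```

Contact at the expected height (56.6 − 1.7 ≈ 55 mm). Release and rise.

```bash
python3 -m crank '[[[0,0,-0.02,0,0,0,58],[0,0,0,0,0,0,60],[0,0,0,0,0,0,64],[0,0,0,0,0,0,72],[0,0,0,0,0,0,80],[0,0,-0.2,0,0,0,85],[0,0,-0.6,0,0,0,85],[0,0,-1,0,0,0,85]]]' && python3 -m crank '[[[0,0,-1,0,0,0,85],[0,0,-1,0,0,0,85],[0,0,-1,0,0,0,85],[0,0,-0.8,0,0,0,85],[0,0,0,0,0,0,85],[0,0,0,0,0,0,85],[0,0,0,0,0,0,85],[0,0,0,0,0,0,85]]]'
python3 - <<'E'
from h import *
im,T,s=snap("w11",2);m=camera_model("wrist");print(s["force"],s["grip_force"])
def pj(p):
    c=np.linalg.inv(T)@np.r_[p,1];return m["cx"]+m["fx"]*c[0]/-c[2],m["cy"]-m["fy"]*c[1]/-c[2]
a=np.radians(209.5);u=np.array([np.cos(a),np.sin(a)]);v=np.array([u[1],-u[0]]);C=np.array([459,6.])
for n,o,z in(("flat+x",28*u,65),("flat-y",-28*v,65),("flat+y",28*v,65),("septab",-46*u,65),("disctab",46*u,55),("disctab hole",40*u,55)):print(n,np.round(pj(np.r_[C+o,z]),1))
x,y=map(int,pj(np.r_[C,65]));h=im.astype(int);print("c",x,y)
for r in(y-3,y+5):print(r,[(q,h[r,q].tolist()) for q in list(range(x-42,x-24,2))+list(range(x+24,x+42,2))])
print("col",[(q,h[q,x].tolist()) for q in range(y-62,y+62,3)])
E
```

```text
time_s: 33.9
eef_pos: [458.5, 6.1, 101.0]
ee_rot: [-0.001, -0.254, 0.967, 0.001]
force: [-0.2, -0.1, 0.7]
grip_width: 0.995
grip_force: 0.0
time_s: 34.7
eef_pos: [458.8, 6.0, 195.1]
ee_rot: [-0.001, -0.254, 0.967, 0.0]
force: [-0.5, -0.3, -0.3]
grip_width: 0.992
grip_force: 0.0
t 34.8 pos [459.    6.  195.4] azx -150.5 j [-0.24  0.2   1.74  0.    1.2  -2.33] w 0.9983095568703197
[0.81682609 0.04369296 0.3582629 ] 0.0
flat+x [251.3 145.7]
flat-y [218.5 178.2]
flat+y [284.1 178.3]
septab [251.3 227.7]
disctab [251.3 122.2]
disctab hole [251.3 129.4]
c 251 178
175 [(209, [236, 235, 235]), (211, [144, 141, 146]), (213, [151, 148, 151]), (215, [158, 157, 161]), (217, [171, 169, 172]), (219, [163, 160, 165]), (221, [78, 108, 171]), (223, [82, 114, 178]), (225, [82, 115, 181]), (275, [83, 100, 113]), (277, [67, 92, 142]), (279, [84, 116, 184]), (281, [81, 114, 181]), (283, [80, 111, 176]), (285, [79, 105, 158]), (287, [91, 90, 94]), (289, [88, 87, 92]), (291, [87, 85, 89])]
183 [(209, [94, 109, 148]), (211, [140, 140, 144]), (213, [143, 142, 146]), (215, [148, 145, 150]), (217, [154, 151, 1
[... 554 characters left out ...]
]), (152, [81, 114, 181]), (155, [83, 116, 184]), (158, [62, 108, 136]), (161, [85, 156, 198]), (164, [86, 156, 198]), (167, [110, 109, 113]), (170, [148, 146, 150]), (173, [146, 145, 148]), (176, [150, 148, 152]), (179, [161, 159, 163]), (182, [175, 174, 177]), (185, [171, 168, 172]), (188, [168, 165, 171]), (191, [165, 163, 167]), (194, [140, 139, 145]), (197, [138, 137, 142]), (200, [84, 152, 195]), (203, [82, 115, 180]), (206, [82, 115, 181]), (209, [80, 111, 177]), (212, [145, 209, 255]), (215, [145, 210, 255]), (218, [106, 147, 226]), (221, [81, 79, 90]), (224, [78, 76, 88]), (227, [140, 200, 254]), (230, [39, 52, 81]), (233, [71, 99, 155]), (236, [76, 105, 168]), (239, [68, 95, 149])]
```

The picture's numbers match the seated pose: flats at 220 and 285 (predicted 218.5 and 284.1 for a top at 65 mm), separator tab end at row 229 (predicted 228), and brass splines showing in the notches.

```bash
python3 -c "
from rig import *
print(finish_job())"
```

```text
the job is handed in; nothing more can be done
None
```

The job is handed in with no verdict returned; by the last wrist picture both plates are home over the splines, the grinding disc's tab to the red-mark side and the separator's opposite, both released at about 35 s of 72 s, after one missed separator grasp that I redid.

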